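# Make up two repair kits on an electronics bench

### The arm

A 7-joint arm with a two-finger parallel gripper is mounted at the origin on the work surface. World frame = base frame: x ahead of the robot, y to its left, z up, the work surface at z = 0. Lengths are in m, angles in degrees, forces in N, time in s.
With the tool pointing down it reaches from about 0.425 to 0.875 m from the base axis. Payload 4.7 kg.
Tool frame: the origin (TCP) lies between the finger pads; the fingertips stand env.finger_overhang ahead of it and the grasp point (between the pads) lies 5 mm behind it (env.finger_overhang is the distance from the TCP to the fingertips, in m); z points along the fingers, y is the line along which they close (so a half turn about z gives the same grasp; the last joint's range is limited). The gripper opens to 87 mm and grips with 3 to 60 N. Pads are 19 mm wide; open, the fingers measure 117 mm over their backs; the gripper's body (75 mm by 190 mm) begins 51 mm behind the grasp point.
Start: joints at [-63.421, 18.392, -4.016, 83.108, 1.295, 78.541, -3.26], TCP at [0.283, 0.585, 0.237] pointing down, gripper open.
Joint ranges: [-163.93, 163.93], [-17.29, 119.83], [-79.2, 71.16], [3.27, 140.29], [-89.18, 269.18], [5.43, 117.66], [-154.24, 154.24]. Speed limits (degrees/s): [147.25, 147.25, 180, 180, 180, 180, 180].

### API

Orientations are given as [roll, pitch, yaw] about the fixed x, y, z axes, in that order (R = Rz(yaw) Ry(pitch) Rx(roll)).
In Python, from cell import telemetry, eyes, env, models gives the robot as it stands. The module is installed in compiled form; this text tells all that it offers.
- The arm moves only by the tool drive_tool, never from a script. Its arguments are lists of equal length, an entry for each row: "angular": the turn, a rotation vector about the tool's x, y, z in rad, a list of three; "delta_pos": the shift along the tool's x, y, z in cm, a list of three; "gripper": the finger opening in cm, from 0 to 8.7. A call has 1 to 20 rows; each row shifts and turns the commanded pose from where the row before left it, along the tool's axes as they then stand; what a row does not reach is not made up. A row lasts 1/10 s, in which the tool goes at most 50 mm and 8.59 degrees, less where a joint would pass 70% of its speed; a pose out of reach is approached as far as the arm can. A call with a gripper value outside its range is refused whole. The fingers move at their own pace and stop on an object; "squeeze" is the grip in N (left out, the last holds). Time passes only in rows, so rows that do not move let the fingers close. It gives the time, the measured TCP pose, the force, the opening and the grip force at its end, in the units of the state.
- telemetry.get_obs(): the state, without advancing time (a new reading comes with each control period).
- eyes.read_camera(name): name is "scene" or "top" or "wrist"; returns a dict with "pixels" (384x512x3 uint8, red, green, blue), "mtx" (3x3 intrinsics, pixels), "origin" and "orientation" of the camera in the world. Camera axes: x right, y down, z forward; pixel columns grow to the right and rows downward; lengths in m; the calibration is good to about 2 mm. A picture is of the moment at which its call begins. There is no depth.
- env.sign_off(): hands the job in; it is judged then, once.
Trained networks look in a picture, given as the dict that the camera call returned (one of the last four; its "shot" number tells which), for a name from the list of things; names that differ only in an ending like _2 or _b are one class to them, and where a whole thing is asked for, a point or a joint stands for the part that bears it (a point fixed in the world has none). Each returns a list of dicts, best first, with "p" (0 to 1); they miss things now and then, are a little off and sometimes report something else, mostly with a low value. They report only what shows in the picture. A call takes as long as a camera call. They do not tell look-alikes from the thing itself.
- models.search_frame(picture, target): "centre" ([column, row] in pixels, amid what is visible of it).
- models.cut_out(picture, target): "pixels" (384x512 bool, what is visible of it) and "centre" ([column, row] in pixels, amid what is visible of it).
The state is a dict: "time_s": time; "qpos": joint angles; "joint_velocities": joint speeds; "effort": joint torques, N m; "tool_pos": TCP position; "tool_rot": TCP orientation; "force": force on the tool from outside, world axes, zero at the start; "wrist_torque": the same for the moment, N m; "grip_width": finger opening in m; "grasp_force": force on a finger pad.
Only numpy, scipy, OpenCV 4.12 (cv2) and the standard library are available. Lean on these libraries where they do the work, as an engineer would, in place of code of your own. Each camera call takes 0.05 s, during which the arm holds its last target. There are 200 camera calls.

### The job

Make up two repair kits from the parts standing on the bench: the pink tray gets the blue capacitor and the copper choke, the white tray gets the green capacitor and the silver heatsink. In each tray the capacitor goes in the black-lined compartment and the other part in the bare one, each standing upright on the compartment's floor. Set the parts down gently without dropping them or tipping them over, and leave the black heatsink, the relay, the solder reel and the flux bottle standing where they are.

Things in the scene. Friction and masses are not known exactly. Their poses are not given: they have to be found in the camera images.
- pink_tray: Pink open kit tray, 150 x 78 mm outside (x by y), 12 mm high, fixed to the bench at any yaw. Walls 3 mm thick, floor 3 mm thick. A 3 mm wall across the middle, as high as the rim, parts it into two compartments, each 69 mm (x) by 72 mm (y) inside, centred at x = +36.8 mm and x = -36.8 mm, y = 0. The +x compartment is lined with thin black foam (0.5 mm, look only); the -x one is bare pink. Origin: centre of the underside; z up.
- white_tray: White open kit tray, 150 x 78 mm outside (x by y), 12 mm high, fixed to the bench at any yaw. Walls 3 mm thick, floor 3 mm thick. A 3 mm wall across the middle, as high as the rim, parts it into two compartments, each 69 mm (x) by 72 mm (y) inside, centred at x = +36.8 mm and x = -36.8 mm, y = 0. The +x compartment is lined with thin black foam (0.5 mm, look only); the -x one is bare white. Origin: centre of the underside; z up.
- blue_capacitor: Electrolytic capacitor: upright cylinder, 32 mm diameter, 50 mm high, blue sleeve with a bare metal disc in the middle of its top; about 50 g. Origin: centre of the underside, z up along the body. Stands upright on the bench (surface at height 0), loose.
- green_capacitor: Electrolytic capacitor: upright cylinder, 32 mm diameter, 50 mm high, green sleeve with a bare metal disc in the middle of its top; about 50 g. Origin: centre of the underside, z up along the body. Stands upright on the bench (surface at height 0), loose.
- copper_choke: Drum choke: upright cylinder, 40 mm diameter, 44 mm high, copper-coloured winding on a black foot, with a small black dot in the middle of its copper top; about 120 g. Origin: centre of the underside, z up along the body. Stands upright on the bench (surface at height 0), loose.
- silver_heatsink: Extruded heatsink, bare silvery aluminium, with upright fins: a block 42 mm (x) by 30 mm (y) by 45 mm high; grip it by any pair of opposite sides; about 80 g. Origin: centre of the underside, z up along the body. Stands upright on the bench (surface at height 0), loose.
- black_heatsink: Extruded heatsink, black, with upright fins: a block 42 mm (x) by 30 mm (y) by 45 mm high; grip it by any pair of opposite sides; about 80 g. Origin: centre of the underside, z up along the body. Stands upright on the bench (surface at height 0), loose. Not wanted for either kit: leave it standing where it is.
- relay: Relay: a red block on a black foot, 40 mm (x) by 30 mm (y) by 45 mm high; about 60 g. Origin: centre of the underside, z up along the body. Stands upright on the bench (surface at height 0), loose. Not wanted for either kit: leave it standing where it is.
- solder_reel: Small solder reel standing on its flange: yellow flanges 50 mm in diameter, 42 mm high, grey wire between; about 300 g. Origin: centre of the underside, z up along the body. Stands upright on the bench (surface at height 0), loose. Not wanted for either kit: leave it standing where it is.
- flux_bottle: Small white flux bottle with a black cap, 32 mm in diameter, 58 mm high; about 60 g. Origin: centre of the underside, z up along the body. Stands upright on the bench (surface at height 0), loose. Not wanted for either kit: leave it standing where it is.
Not all that is in view belongs to the job. Leave any purple look-alike of the copper_choke alone.

How it is judged:
By the outcome, as a careful person would: the job done as asked, in the order asked, and still so for the second after the job is handed in, with the robot touching nothing.
It also fails if it takes over 120 s, if anything falls off the work surface, if the arm or the gripper's body presses on something with over 40 N, if the wrist force passes 120 N, or if a joint passes its speed limit or range.

## Working session

There is one attempt and no reset: what is moved stays moved. The work goes in short steps, Python scripts to look and compute and a tool call to move; the robot and the scene stay as the last step left them, time stands still between calls to the robot, and variables do not carry over. Pictures are saved under pics/ and viewed, at most 14 in all, crops included, and the job is handed in when it is done.

Besides the shell and the picture viewer there is one more tool, called after "Call:" by a JSON object that holds its "name" and its "arguments", one argument or row to a line. drive_tool: Moves the arm, as the interface text tells. Its arguments: {"type":"object","properties":{"angular":{"type":"array","items":{"type":"array","items":{"type":"number"}}},"delta_pos":{"type":"array","items":{"type":"array","items":{"type":"number"}}},"gripper":{"type":"array","items":{"type":"number"}},"squeeze":{"type":"number"}},"required":["angular","delta_pos","gripper"]}

```bash
mkdir -p pics; cat > h.py <<'E'
import numpy as np, cv2
from cell import telemetry, eyes, env, models
from scipy.spatial.transform import Rotation as R
def rot(o):
    o=np.array(o,float)
    return o if o.shape==(3,3) else R.from_euler('xyz',o,degrees=True).as_matrix() if o.size==3 else R.from_quat(o).as_matrix()
def ray(c,px,z):
    d=rot(c['orientation'])@np.linalg.inv(c['mtx'])@np.array([px[0],px[1],1.]); o=np.array(c['origin'])
    return (o+d*(z-o[2])/d[2])[:2]
def proj(c,P):
    p=np.array(c['mtx'])@(rot(c['orientation']).T@(np.array(P,float)-c['origin'])); return p[:2]/p[2]
def save(c,n,s=1,crop=None):
    im=c['pixels'][:,:,::-1]
    if crop: x0,y0,x1,y1=crop; im=im[y0:y1,x0:x1]
    cv2.imwrite('pics/'+n,cv2.resize(im,None,fx=s,fy=s,interpolation=cv2.INTER_CUBIC))
E
python3 - <<'E'
from h import *
print(env.finger_overhang, telemetry.get_obs())
H=dict(pink_tray=.012,white_tray=.012,blue_capacitor=.05,green_capacitor=.05,copper_choke=.044,silver_heatsink=.045,black_heatsink=.045,relay=.045,solder_reel=.042,flux_bottle=.058)
for n in ('top','scene'):
    c=eyes.read_camera(n); save(c,n+'0.png',1.5)
    print(n,c['mtx'],c['origin'],c['orientation'])
    for k,h in H.items():
        for d in models.search_frame(c,k): print(n,k,np.round(d['centre']),round(d['p'],2),ray(c,d['centre'],h*.6).round(3))
E
```

```text
0.014 {'time_s': 0.0, 'qpos': array([-63.42292271,  18.43961687,  -4.01616201,  83.17445554,
         1.2966031 ,  78.5409549 ,  -3.25997177]), 'joint_velocities': array([-0.10812593,  0.13467096, -0.01075937, -0.07194485,  0.00506329,
       -0.08446613, -0.04945813]), 'effort': array([-2.78246225e-04, -4.91281772e+01, -4.03993204e-01, -3.12524021e+01,
       -6.38613151e-02,  4.40274342e-02,  1.85097238e-04]), 'tool_pos': array([0.28240475, 0.58486346, 0.23545918]), 'tool_rot': array([-1.79890308e+02,  7.11011129e-03,  1.54233616e+02]), 'force': array([ 0.00388133, -0.51002748,  0.52768152]), 'wrist_torque': array([ 2.32326722e-02, -1.29964695e-05,  2.49120226e-02]), 'grasp_force': 0.0, 'grip_width': 0.08706333645116641}
top [[445.32860467   0.         257.34196963]
 [  0.         445.32860467 182.28264273]
 [  0.           0.           1.        ]] [0.40239657 0.00812188 1.0708692 ] [-170.78417576   -0.82953916  -89.59054276]
top pink_tray [376. 238.] 0.76 [ 0.443 -0.29 ]
top white_tray [124. 224.] 0.74 [0.471 0.309]
top blue_capacitor [260. 227.] 0.71 [ 0.467 -0.012]
top green_ca
[... 797 characters left out ...]
acitor [267. 174.] 0.55 [ 0.47 -0.01]
scene green_capacitor [225. 240.] 0.67 [ 0.678 -0.011]
scene green_capacitor [288. 258.] 0.24 [0.668 0.117]
scene copper_choke [178. 220.] 0.94 [ 0.67  -0.124]
scene copper_choke [230. 216.] 0.77 [ 0.615 -0.031]
scene copper_choke [142. 209.] 0.67 [ 0.675 -0.208]
scene silver_heatsink [321. 191.] 0.71 [0.468 0.119]
scene silver_heatsink [307. 222.] 0.39 [0.566 0.121]
scene black_heatsink [288. 257.] 0.88 [0.665 0.115]
scene black_heatsink [309. 220.] 0.21 [0.56  0.122]
scene relay [309. 222.] 0.93 [0.565 0.124]
scene relay [224. 163.] 0.21 [ 0.471 -0.118]
scene solder_reel [210. 186.] 0.6 [ 0.555 -0.112]
scene flux_bottle [226. 164.] 0.65 [ 0.483 -0.108]
```

View pics/top0.png

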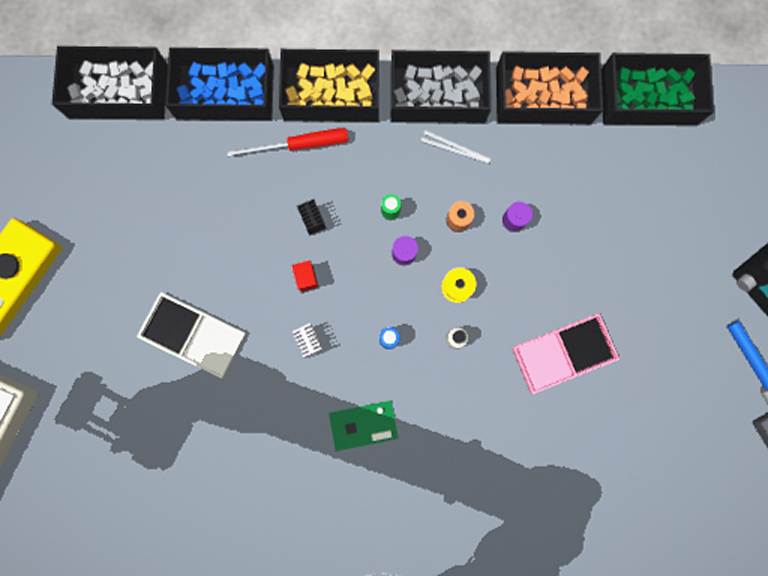

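View pics/scene0.png

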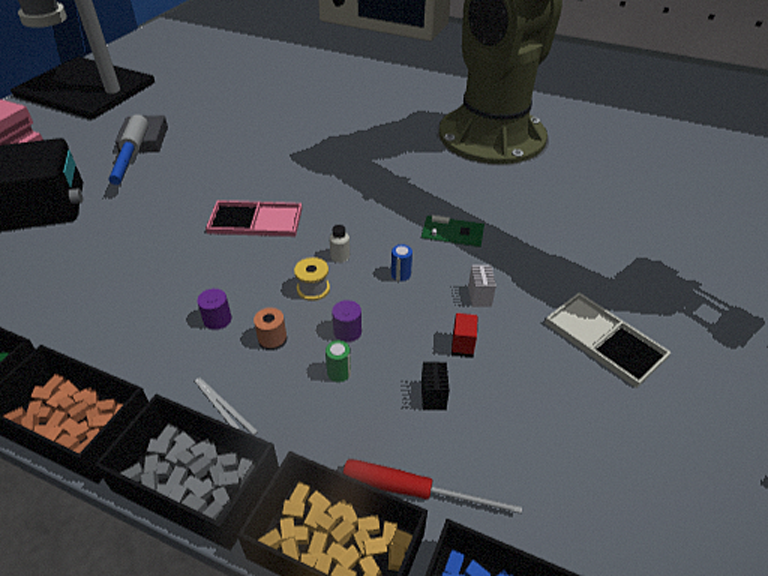

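The pictures agree with the network detections. Top-view pixels (512×384):
- **Copper choke:** (306,145), orange with a black dot. Its possible mistakes are the purple look-alikes at (272,167) and (341,141), and the reel at (306,190).
- **Blue capacitor:** (260,227), with the flux bottle at (305,225) nearby.
- **Green capacitor:** (260,138).
- **Silver heatsink:** (205,227), against the black one at (208,144) and the relay at (204,184).
- **Trays:** pink (377,236) with its black side at upper right, white (128,223) with its black side at upper left.

Next I'll measure these more closely.

```bash
cat > m.py <<'E'
from h import *
c=eyes.read_camera('top')
for t in ('pink_tray','white_tray'):
    d=models.cut_out(c,t)[0]; m=d['pixels'].astype(np.uint8)
    m=cv2.morphologyEx(m,cv2.MORPH_CLOSE,np.ones((9,9)))
    ct=max(cv2.findContours(m,0,2)[0],key=cv2.contourArea)[:,0,:]
    P=np.array([ray(c,p,.012) for p in ct],np.float32)
    (cx,cy),(w,h),a=cv2.minAreaRect(P*1000)
    if w<h: a+=90;w,h=h,w
    u=np.array([np.cos(np.radians(a)),np.sin(np.radians(a))]);C=np.array([cx,cy])/1000
    im=c['pixels'].astype(int)
    f=lambda s:[im[tuple(np.round(proj(c,[*(C+s*.0368*u),.003])).astype(int)[::-1])].tolist()]
    print(t,C.round(4),(w,h),'yaw',a,'+',f(1),'-',f(-1))
    s=1 if sum(f(1)[0])<sum(f(-1)[0]) else -1
    print('  lined',(C+s*.0368*u).round(4),'bare',(C-s*.0368*u).round(4))
for k,h in dict(blue_capacitor=.05,green_capacitor=.05,copper_choke=.044,silver_heatsink=.045).items():
    d=[e for e in models.cut_out(c,k)]
    for e in d:
        m=e['pixels']; col=c['pixels'][m].mean(0).round()
        (px,py),r=cv2.minEnclosingCircle(np.argwhere(m)[:,::-1].astype(np.float32))
        print(k,e['p'],np.round(e['centre']),ray(c,e['centre'],h).round(4),col, m.sum())
        im=c['pixels'].astype(int)
        if 'cap' in k:
            w=cv2.dilate(m.astype(np.uint8),np.ones((5,5)))>0
            q=np.argwhere(w&(im.min(2)>190)); print('  disc',len(q),ray(c,q.mean(0)[::-1],h).round(4))
        if 'choke' in k:
            q=np.argwhere(cv2.morphologyEx(m.astype(np.uint8),cv2.MORPH_CLOSE,np.ones((7,7)))>0)
            w=cv2.erode(cv2.morphologyEx(m.astype(np.uint8),cv2.MORPH_CLOSE,np.ones((7,7))),np.ones((5,5)))>0
            q=np.argwhere(w&(im.max(2)<90)); print('  dot',len(q),len(q) and ray(c,q.mean(0)[::-1],h).round(4))
save(c,'crop1.png',4,(180,110,370,250))
E
python3 m.py
```

```text
pink_tray [ 0.4491 -0.2905] (152.68948364257812, 80.98531341552734) yaw 111.1268081665039 + [[247, 190, 226]] - [[41, 42, 47]]
  lined [ 0.4623 -0.3248] bare [ 0.4358 -0.2561]
white_tray [0.474 0.301] (151.07481384277344, 77.4769287109375) yaw 65.59587097167969 + [[52, 52, 56]] - [[246, 247, 245]]
  lined [0.4892 0.3345] bare [0.4588 0.2675]
green_capacitor 0.73 [260. 140.] [ 0.6685 -0.012 ] [108. 190. 135.] 185
  disc 52 [ 0.6808 -0.0119]
green_capacitor 0.34 [126. 222.] [0.4724 0.2928] [157. 158. 156.] 2151
  disc 955 [0.4695 0.2741]
copper_choke 0.66 [272. 168.] [ 0.6044 -0.04  ] [155.  82. 199.] 283
  dot 1 [ 0.5891 -0.0374]
copper_choke 0.64 [304. 147.] [ 0.6554 -0.116 ] [197. 139.  95.] 304
  dot 22 [ 0.6674 -0.123 ]
copper_choke 0.63 [306. 189.] [ 0.5534 -0.1181] [232. 226.  17.] 378
  dot 22 [ 0.5559 -0.1196]
copper_choke 0.6 [343. 143.] [ 0.6647 -0.2078] [148.  74. 192.] 287
  dot 0 0
silver_heatsink 0.5 [206. 227.] [0.4631 0.1126] [195. 194. 199.] 283
```

View pics/crop1.png

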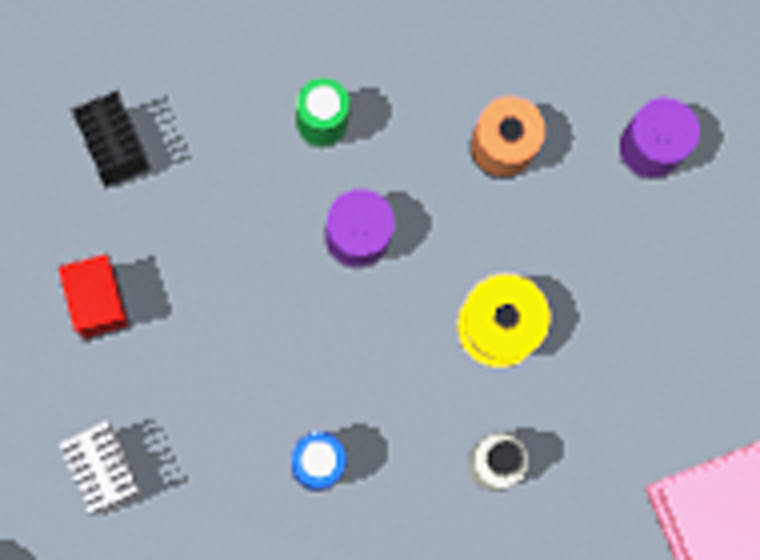

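Blue's metal disc is at (259.7,225) in the top view. The copper choke is confirmed at (308,142): orange with a black dot, while the purple ones have none. Silver heatsink's long axis is at a yaw of about 25°. First I'll turn the tool to yaw 90 and go above blue.

Call:
{"name": "drive_tool", "arguments": {
  "angular": [
    [0,0,0.14],
    [0,0,0.14],
    [0,0,0.14],
    [0,0,0.14],
    [0,0,0.14],
    [0,0,0.14],
    [0,0,0.14],
    [0,0,0.14],
    [0,0,0],
    [0,0,0],
    [0,0,0],
    [0,0,0],
    [0,0,0],
    [0,0,0],
    [0,0,0],
    [0,0,0],
    [0,0,0],
    [0,0,0],
    [0,0,0],
    [0,0,0]
  ],
  "delta_pos": [
    [0,0,0],
    [0,0,0],
    [0,0,0],
    [0,0,0],
    [0,0,0],
    [0,0,0],
    [0,0,0],
    [0,0,0],
    [-4,1.2,0],
    [-4,1.2,0],
    [-4,1.2,0],
    [-4,1.2,0],
    [-4,1.2,0],
    [-4,1.2,0],
    [-4,1.2,0],
    [-4,1.2,0],
    [-4,1.2,0],
    [-4,1.2,0],
    [-4,1.2,0],
    [-4,1.2,0]
  ],
  "gripper": [8.7,8.7,8.7,8.7,8.7,8.7,8.7,8.7,8.7,8.7,8.7,8.7,8.7,8.7,8.7,8.7,8.7,8.7,8.7,8.7],
  "squeeze": 15
}}

```text
time_s: 3.45
tool_pos: [0.4274, 0.1038, 0.2369]
tool_rot: [180.0, -0.1, 90.1]
force: [0.7, -0.7, -0.4]
grip_width: 0.0871
grasp_force: 0.0
```

Call:
{"name": "drive_tool", "arguments": {
  "angular": [
    [0,0,0],
    [0,0,0],
    [0,0,0],
    [0,0,0],
    [0,0,0]
  ],
  "delta_pos": [
    [-3.8,1.5,2],
    [-3.8,1.5,2],
    [-3.8,1.5,2],
    [0,0,2],
    [0,0,0]
  ],
  "gripper": [8.7,8.7,8.7,8.7,8.7]
}}

```text
time_s: 3.95
tool_pos: [0.4704, -0.0097, 0.1545]
tool_rot: [-179.7, 0.1, 89.9]
force: [-0.7, -0.6, -0.1]
grip_width: 0.0868
grasp_force: 0.0
```

```bash
python3 - <<'E'
from h import *
c=eyes.read_camera('wrist'); save(c,'w1.png',1.5)
o=telemetry.get_obs(); print(o['tool_pos'],o['tool_rot'],c['origin'],c['orientation'],c['mtx'])
for e in models.cut_out(c,'blue_capacitor'):
    m=e['pixels']; im=c['pixels'].astype(int)
    q=np.argwhere((cv2.morphologyEx(m.astype(np.uint8),cv2.MORPH_CLOSE,np.ones((15,15)))>0)&(im.min(2)>180))
    print(e['p'],e['centre'],m.sum(),ray(c,e['centre'],.05),len(q),len(q) and ray(c,q.mean(0)[::-1],.05))
E
```

```text
[ 0.47129494 -0.00852798  0.1558501 ] [-1.79858738e+02  1.85879878e-02  9.00187434e+01] [0.4718531  0.06926858 0.30363105] [ 1.63100758e+02  2.86975278e-01 -5.59414845e-02] [[332.71570921   0.         257.72020502]
 [  0.         332.71570921 186.92436943]
 [  0.           0.           1.        ]]
0.89 [254.1, 183.4] 1588 [ 0.46763512 -0.00486261] 432 [ 0.47089683 -0.01037576]
```

View pics/w1.png

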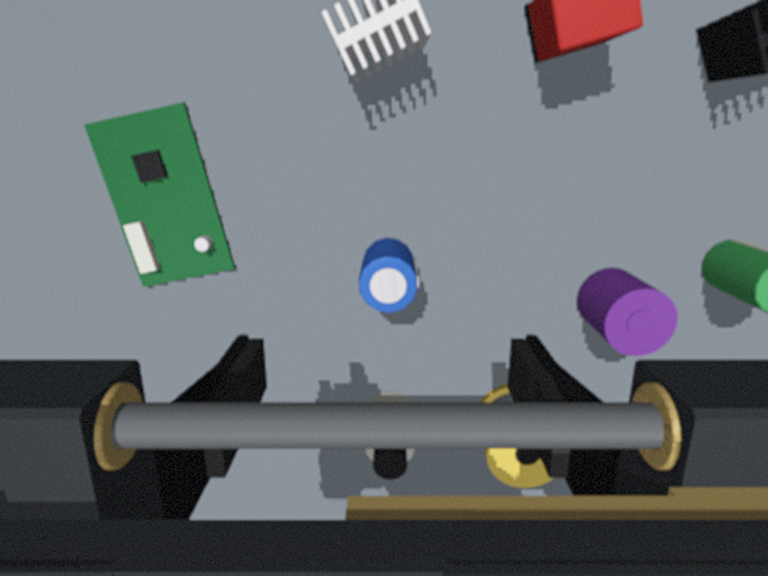

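Wrist view: blue's disc is at about (388,286) in the 1.5x picture, so the cap sits at (0.471,-0.010), midway between the fingers. Descending and gripping.

Call:
{"name": "drive_tool", "arguments": {
  "angular": [
    [0,0,0],
    [0,0,0],
    [0,0,0],
    [0,0,0],
    [0,0,0],
    [0,0,0],
    [0,0,0],
    [0,0,0],
    [0,0,0],
    [0,0,0],
    [0,0,0],
    [0,0,0],
    [0,0,0],
    [0,0,0]
  ],
  "delta_pos": [
    [-0.2,0,3],
    [0,0,3],
    [0,0,3],
    [0,0,2],
    [0,0,1],
    [0,0,0.6],
    [0,0,0],
    [0,0,0],
    [0,0,0],
    [0,0,0],
    [0,0,0],
    [0,0,0],
    [0,0,0],
    [0,0,0]
  ],
  "gripper": [8.7,8.7,8.7,8.7,8.7,8.7,6,4.5,3.5,2.5,2.5,2.5,2.5,2.5],
  "squeeze": 15
}}

```text
time_s: 5.45
tool_pos: [0.4722, -0.0105, 0.0306]
tool_rot: [-180.0, -0.0, 90.1]
force: [0.4, -0.4, 1.3]
grip_width: 0.0316
grasp_force: 15.5
```

Call:
{"name": "drive_tool", "arguments": {
  "angular": [
    [0,0,0],
    [0,0,0],
    [0,0,0],
    [0,0,0],
    [0,0,0],
    [0,0,0],
    [0,0,0],
    [0,0,0],
    [0,0,0],
    [0,0,0],
    [0,0,0],
    [0,0,0],
    [0,0,0],
    [0,0,0],
    [0,0,0]
  ],
  "delta_pos": [
    [0,0,-1],
    [0,0,-3],
    [0,0,-3],
    [0,0,-3],
    [-2,-0.1,0],
    [-3.5,-0.1,0],
    [-3.5,-0.1,0],
    [-3.5,-0.1,0],
    [-3.5,-0.1,0],
    [-3.5,-0.1,0],
    [-3.5,-0.1,0],
    [-3.5,-0.1,0],
    [-3.5,-0.1,0],
    [-1.5,-0.1,0],
    [0,0,0]
  ],
  "gripper": [2.5,2.5,2.5,2.5,2.5,2.5,2.5,2.5,2.5,2.5,2.5,2.5,2.5,2.5,2.5]
}}

```text
time_s: 6.95
tool_pos: [0.4613, -0.3286, 0.1312]
tool_rot: [-180.0, 0.1, 89.8]
force: [-0.3, 0.3, -0.4]
grip_width: 0.0316
grasp_force: 15.0
```

```bash
python3 - <<'E'
from h import *
c=eyes.read_camera('wrist')
o=telemetry.get_obs(); print(o['tool_pos'],o['tool_rot'],o['force'],o['grip_width'])
c['pixels']=c['pixels'].copy()
C=np.array([.4491,-.2905]);a=np.radians(291.13);u=np.array([np.cos(a),np.sin(a)]);v=np.array([-u[1],u[0]])
for x in(-.075,0,.075):
  for y in(-.039,.039):
    p=proj(c,[*(C+x*u+y*v),.012]); cv2.circle(c['pixels'],tuple(map(int,np.round(p))),3,(255,255,0),1)
save(c,'w2.png',1.5)
E
```

```text
[ 0.4620302  -0.3264018   0.13092132] [-1.79984035e+02  1.87213047e-02  8.99158107e+01] [ 0.41716737  0.49757092 -0.3133604 ] 0.031509626591314704
```

View pics/w2.png

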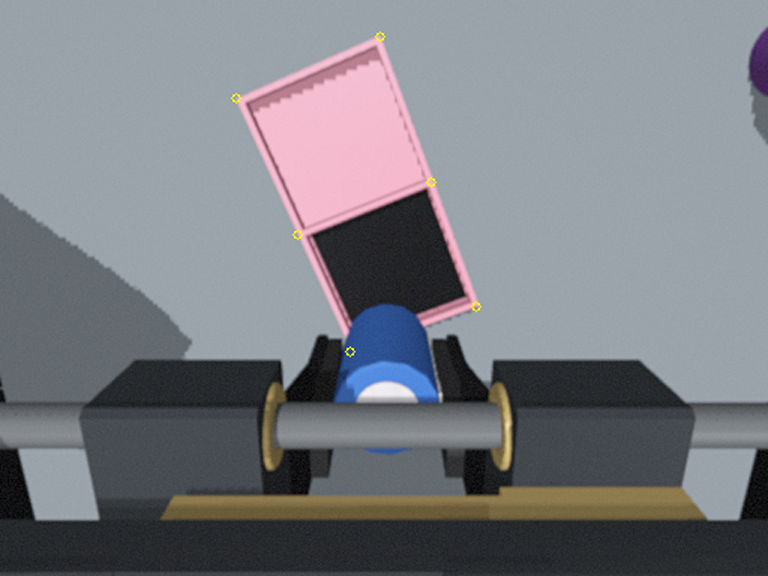

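The projected tray corners match the picture to about 2 mm, with the lined compartment directly below the cap. Lowering.

Call:
{"name": "drive_tool", "arguments": {
  "angular": [
    [0,0,0],
    [0,0,0],
    [0,0,0],
    [0,0,0],
    [0,0,0],
    [0,0,0],
    [0,0,0],
    [0,0,0],
    [0,0,0]
  ],
  "delta_pos": [
    [0.1,0,3],
    [0,0,3],
    [0,0,2],
    [0,0,1],
    [0,0,0.4],
    [0,0,0.2],
    [0,0,0.1],
    [0,0,0],
    [0,0,0]
  ],
  "gripper": [2.5,2.5,2.5,2.5,2.5,2.5,2.5,2.5,2.5]
}}

```text
time_s: 7.9
tool_pos: [0.463, -0.3247, 0.0342]
tool_rot: [179.9, 0.0, 90.1]
force: [-0.5, -0.1, -0.5]
grip_width: 0.0313
grasp_force: 15.0
```

Call:
{"name": "drive_tool", "arguments": {
  "angular": [
    [0,0,0],
    [0,0,0],
    [0,0,0],
    [0,0,0]
  ],
  "delta_pos": [
    [0,0,0.05],
    [0,0,0.05],
    [0,0,0],
    [0,0,0]
  ],
  "gripper": [2.5,2.5,2.5,2.5]
}}

```text
time_s: 8.3
tool_pos: [0.463, -0.3247, 0.0336]
tool_rot: [179.9, -0.0, 90.1]
force: [-1.5, 1.1, 6.6]
grip_width: 0.0315
grasp_force: 15.0
```

Call:
{"name": "drive_tool", "arguments": {
  "angular": [
    [0,0,0],
    [0,0,0],
    [0,0,0],
    [0,0,0],
    [0,0,0],
    [0,0,0],
    [0,0,0],
    [0,0,0],
    [0,0,0],
    [0,0,0],
    [0,0,0],
    [0,0,0],
    [0,0,0],
    [0,0,0],
    [0,0,0]
  ],
  "delta_pos": [
    [0,0,0],
    [0,0,0],
    [0,0,0],
    [0,0,0],
    [0,0,-1],
    [0,0,-3],
    [0,0,-4],
    [0,0,-4],
    [3,3,0],
    [3,3,0],
    [3,3,0],
    [3,3,0],
    [3,3,0],
    [3,3,0],
    [2.2,2.4,0]
  ],
  "gripper": [3.6,4.2,4.8,5.4,5.4,5.4,5.4,8,8,8,8,8,8,8,8]
}}

```text
time_s: 9.8
tool_pos: [0.6682, -0.119, 0.1531]
tool_rot: [179.9, -0.1, 90.2]
force: [-0.5, -0.5, -0.0]
grip_width: 0.08
grasp_force: 0.0
```

```bash
python3 - <<'E'
from h import *
c=eyes.read_camera('wrist'); save(c,'w3.png',1.5)
o=telemetry.get_obs(); print(o['tool_pos'],o['tool_rot'])
for e in models.cut_out(c,'copper_choke'):
    m=e['pixels'].astype(np.uint8); im=c['pixels'].astype(int)
    w=cv2.erode(cv2.morphologyEx(m,cv2.MORPH_CLOSE,np.ones((25,25))),np.ones((9,9)))>0
    q=np.argwhere(w&(im.max(2)<80))
    print(e['p'],e['centre'],im[m>0].mean(0).round(),len(q),len(q) and ray(c,q.mean(0)[::-1],.044))
E
```

```text
[ 0.67206588 -0.11318289  0.15246574] [ 1.79803090e+02 -1.76110367e-01  9.05925895e+01]
0.91 [183.7, 79.2] [137.  89. 168.] 0 0
0.76 [258.2, 188.4] [173. 129. 104.] 136 [ 0.66980874 -0.12189445]
0.59 [253.7, 261.7] [74. 49. 94.] 32 [ 0.65907    -0.18505611]
```

View pics/w3.png

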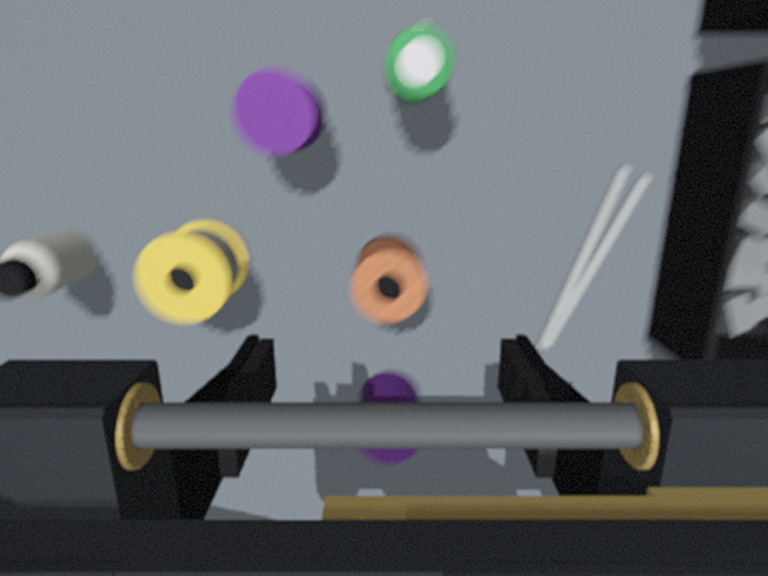

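The picture shows the copper choke with its black dot at (388,287) in the 1.5x view. The arm was still settling, so I'll let it settle and descend partway.

Call:
{"name": "drive_tool", "arguments": {
  "angular": [
    [0,0,0],
    [0,0,0],
    [0,0,0],
    [0,0,0],
    [0,0,0]
  ],
  "delta_pos": [
    [0,0,0],
    [0,0,2],
    [0,0,2],
    [0,0,0],
    [0,0,0]
  ],
  "gripper": [8,8,8,8,8]
}}

```text
time_s: 10.4
tool_pos: [0.6656, -0.1237, 0.1132]
tool_rot: [-180.0, 0.0, 89.9]
force: [-0.2, -0.7, 0.6]
grip_width: 0.0799
grasp_force: 0.0
```

```bash
python3 - <<'E'
from h import *
c=eyes.read_camera('wrist')
o=telemetry.get_obs(); print(o['tool_pos'],o['tool_rot'])
for e in models.cut_out(c,'copper_choke'):
    m=e['pixels'].astype(np.uint8); im=c['pixels'].astype(int)
    w=cv2.erode(cv2.morphologyEx(m,cv2.MORPH_CLOSE,np.ones((25,25))),np.ones((9,9)))>0
    q=np.argwhere(w&(im.max(2)<80))
    print(e['p'],e['centre'],im[m>0].mean(0).round(),len(q),len(q) and ray(c,q.mean(0)[::-1],.044))
E
```

```text
[ 0.66630048 -0.12352454  0.1138776 ] [1.79932058e+02 2.55187653e-02 8.99703670e+01]
0.76 [168.8, 69.7] [135.  84. 166.] 93 [ 0.6318343  -0.03746724]
0.72 [259.8, 197.4] [170. 126. 100.] 322 [ 0.66775067 -0.12402722]
0.71 [260.0, 310.7] [ 84.  49. 108.] 0 0
```

Call:
{"name": "drive_tool", "arguments": {
  "angular": [
    [0,0,0],
    [0,0,0],
    [0,0,0],
    [0,0,0],
    [0,0,0],
    [0,0,0],
    [0,0,0],
    [0,0,0],
    [0,0,0],
    [0,0,0],
    [0,0,0],
    [0,0,0]
  ],
  "delta_pos": [
    [0,0.15,2],
    [0,0,3],
    [0,0,2.5],
    [0,0,1],
    [0,0,0],
    [0,0,0],
    [0,0,0],
    [0,0,0],
    [0,0,0],
    [0,0,0],
    [0,0,0],
    [0,0,0]
  ],
  "gripper": [8,8,8,8,8,6,5,4,3.5,3.5,3.5,3.5],
  "squeeze": 22
}}

```text
time_s: 11.7
tool_pos: [0.6678, -0.1222, 0.0277]
tool_rot: [-180.0, -0.0, 90.1]
force: [-2.0, -0.0, 1.0]
grip_width: 0.0394
grasp_force: 22.0
```

Call:
{"name": "drive_tool", "arguments": {
  "angular": [
    [0,0,0],
    [0,0,0],
    [0,0,0],
    [0,0,0],
    [0,0,0],
    [0,0,0],
    [0,0,0],
    [0,0,0],
    [0,0,0],
    [0,0,0],
    [0,0,0],
    [0,0,0],
    [0,0,0],
    [0,0,0],
    [0,0,0]
  ],
  "delta_pos": [
    [0,0,-1],
    [0,0,-3],
    [0,0,-3],
    [0,0,-3],
    [-0.9,-1.6,0],
    [-1.8,-3.1,0],
    [-1.8,-3.1,0],
    [-1.8,-3.1,0],
    [-1.8,-3.1,0],
    [-1.8,-3.1,0],
    [-1.8,-3.1,0],
    [-1.2,-2,0],
    [-0.5,-1,0],
    [0,0,0],
    [0,0,0]
  ],
  "gripper": [3.5,3.5,3.5,3.5,3.5,3.5,3.5,3.5,3.5,3.5,3.5,3.5,3.5,3.5,3.5]
}}

```text
time_s: 13.2
tool_pos: [0.4373, -0.2557, 0.1279]
tool_rot: [179.9, -0.0, 90.1]
force: [0.4, 0.5, -1.3]
grip_width: 0.0394
grasp_force: 22.0
```

```bash
python3 - <<'E'
from h import *
o=telemetry.get_obs(); print(o['tool_pos'],o['grip_width'])
c=eyes.read_camera('scene'); save(c,'s2.png',3,(90,100,290,270))
E
```

```text
[ 0.43732645 -0.25566199  0.12794036] 0.03937983637059688
```

View pics/s2.png

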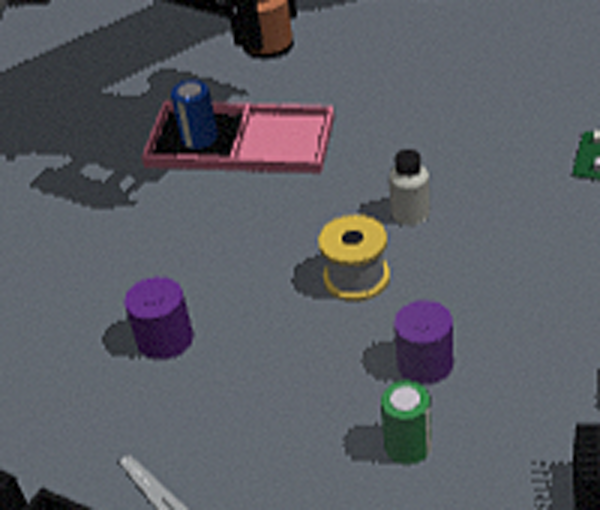

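The crop shows the blue cap standing in the black compartment (crop 195,115), with the choke held upright above the bare one. Lowering 9.7 cm.

Call:
{"name": "drive_tool", "arguments": {
  "angular": [
    [0,0,0],
    [0,0,0],
    [0,0,0],
    [0,0,0],
    [0,0,0],
    [0,0,0],
    [0,0,0],
    [0,0,0],
    [0,0,0],
    [0,0,0]
  ],
  "delta_pos": [
    [0,0,3],
    [0,0,3],
    [0,0,2],
    [0,0,1],
    [0,0,0.4],
    [0,0,0.2],
    [0,0,0.1],
    [0,0,0.05],
    [0,0,0],
    [0,0,0]
  ],
  "gripper": [3.5,3.5,3.5,3.5,3.5,3.5,3.5,3.5,3.5,3.5]
}}

```text
time_s: 14.25
tool_pos: [0.4366, -0.2566, 0.0307]
tool_rot: [179.9, -0.0, 90.1]
force: [1.0, -0.4, 0.6]
grip_width: 0.0395
grasp_force: 22.0
```

Call:
{"name": "drive_tool", "arguments": {
  "angular": [
    [0,0,0],
    [0,0,0],
    [0,0,0]
  ],
  "delta_pos": [
    [0,0,0.05],
    [0,0,0],
    [0,0,0]
  ],
  "gripper": [3.5,3.5,3.5]
}}

```text
time_s: 14.55
tool_pos: [0.4366, -0.2566, 0.0306]
tool_rot: [179.9, -0.0, 90.1]
force: [-1.2, 1.1, 7.3]
grip_width: 0.0397
grasp_force: 22.0
```

Call:
{"name": "drive_tool", "arguments": {
  "angular": [
    [0,0,0],
    [0,0,0],
    [0,0,0],
    [0,0,0],
    [0,0,0],
    [0,0,0],
    [0,0,0],
    [0,0,0],
    [0,0,0],
    [0,0,0],
    [0,0,0],
    [0,0,0],
    [0,0,0],
    [0,0,0],
    [0,0,0],
    [0,0,0]
  ],
  "delta_pos": [
    [0,0,0],
    [0,0,0],
    [0,0,0],
    [0,0,0],
    [0,0,-1],
    [0,0,-3],
    [0,0,-4],
    [0,0,-4],
    [3.3,3.3,0],
    [3.3,3.3,0],
    [3.3,3.3,0],
    [3.3,3.3,0],
    [3.3,3.3,0],
    [3.3,3.3,0],
    [3.1,3.1,0],
    [1.5,1.5,0]
  ],
  "gripper": [4.3,4.8,5.4,5.8,5.8,5.8,5.8,5.8,5.8,5.8,5.8,5.8,5.8,5.8,5.8,5.8]
}}

```text
time_s: 16.15
tool_pos: [0.6821, -0.0069, 0.1496]
tool_rot: [180.0, -0.1, 90.4]
force: [-0.3, 0.5, 0.1]
grip_width: 0.058
grasp_force: 0.0
```

Call:
{"name": "drive_tool", "arguments": {
  "angular": [
    [0,0,-0.1428],
    [0,0,-0.1428],
    [0,0,-0.1428],
    [0,0,-0.1428],
    [0,0,-0.1428],
    [0,0,-0.1428],
    [0,0,-0.1428],
    [0,0,-0.1428],
    [0,0,-0.1428],
    [0,0,-0.1428],
    [0,0,-0.1428],
    [0,0,0],
    [0,0,0]
  ],
  "delta_pos": [
    [0,0,0],
    [0,0,0],
    [0,0,0],
    [0,0,0],
    [0,0,0],
    [0,0,0],
    [0,0,0],
    [0,0,0],
    [0,0,0],
    [0,0,0],
    [0,0,0],
    [0,0,0],
    [0,0,0]
  ],
  "gripper": [7,7,7,7,7,7,7,7,7,7,7,7,7]
}}

```text
time_s: 17.45
tool_pos: [0.6798, -0.0124, 0.1501]
tool_rot: [-180.0, 0.0, 179.8]
force: [-0.1, 0.3, -0.0]
grip_width: 0.07
grasp_force: 0.0
```

```bash
python3 - <<'E'
from h import *
c=eyes.read_camera('wrist'); save(c,'w4.png',1.5)
o=telemetry.get_obs(); print(o['tool_pos'],o['tool_rot'],o['qpos'])
for e in models.cut_out(c,'green_capacitor'):
    m=e['pixels']; im=c['pixels'].astype(int)
    q=np.argwhere((cv2.morphologyEx(m.astype(np.uint8),cv2.MORPH_CLOSE,np.ones((15,15)))>0)&(im.min(2)>170))
    print(e['p'],e['centre'],m.sum(),ray(c,e['centre'],.05),len(q),len(q) and ray(c,q.mean(0)[::-1],.05))
E
```

```text
[ 0.67978074 -0.01239214  0.14992655] [-1.79987034e+02  1.75053536e-02  1.79878118e+02] [-21.19085576  26.30565971  26.94591738  85.54671586 -12.24513911
  71.06086887  97.21135502]
0.78 [257.9, 185.3] 1648 [ 0.67465801 -0.01312581] 361 [ 0.68165132 -0.00932105]
```

View pics/w4.png

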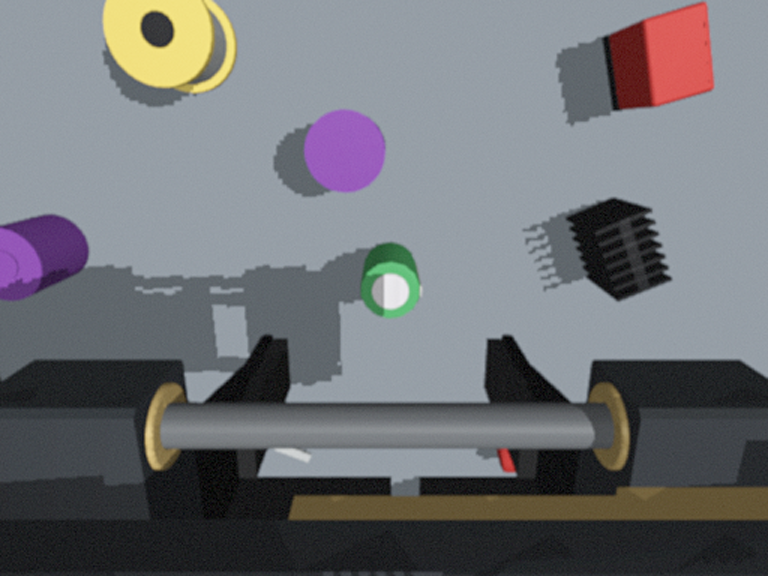

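The green cap's disc is centred at (390,291) in the 1.5x view and half in shadow, so the cap is at about (0.6815,-0.012). The fingers straddle it with nothing in the way.

Call:
{"name": "drive_tool", "arguments": {
  "angular": [
    [0,0,0],
    [0,0,0],
    [0,0,0],
    [0,0,0],
    [0,0,0],
    [0,0,0],
    [0,0,0],
    [0,0,0],
    [0,0,0],
    [0,0,0],
    [0,0,0],
    [0,0,0],
    [0,0,0],
    [0,0,0]
  ],
  "delta_pos": [
    [-0.15,0.05,3],
    [0,0,3],
    [0,0,3],
    [0,0,2],
    [0,0,1],
    [0,0,0],
    [0,0,0],
    [0,0,0],
    [0,0,0],
    [0,0,0],
    [0,0,0],
    [0,0,0],
    [0,0,0],
    [0,0,0]
  ],
  "gripper": [7,7,7,7,7,7,5.5,4.5,3.5,2.5,2.5,2.5,2.5,2.5],
  "squeeze": 15
}}

```text
time_s: 18.95
tool_pos: [0.6814, -0.0117, 0.0299]
tool_rot: [180.0, 0.0, -179.9]
force: [-1.2, 0.3, 1.9]
grip_width: 0.0313
grasp_force: 15.0
```

Call:
{"name": "drive_tool", "arguments": {
  "angular": [
    [0,0,0],
    [0,0,0],
    [0,0,0],
    [0,0,0],
    [0,0,0],
    [0,0,0],
    [0,0,0],
    [0,0,0],
    [0,0,0],
    [0,0,0],
    [0,0,0],
    [0,0,0],
    [0,0,0],
    [0,0,0],
    [0,0,0],
    [0,0,0],
    [0,0,0]
  ],
  "delta_pos": [
    [0,0,-1],
    [0,0,-3],
    [0,0,-3],
    [0,0,-3],
    [1,1.7,0],
    [2,3.6,0],
    [2,3.6,0],
    [2,3.6,0],
    [2,3.6,0],
    [2,3.6,0],
    [2,3.6,0],
    [2,3.6,0],
    [2,3.6,0],
    [1.5,2.7,0],
    [0.7,1.4,0],
    [0,0,0],
    [0,0,0]
  ],
  "gripper": [2.5,2.5,2.5,2.5,2.5,2.5,2.5,2.5,2.5,2.5,2.5,2.5,2.5,2.5,2.5,2.5,2.5]
}}

```text
time_s: 20.65
tool_pos: [0.4897, 0.3324, 0.1294]
tool_rot: [-179.9, 0.0, 180.0]
force: [0.7, -0.2, -0.7]
grip_width: 0.0315
grasp_force: 15.0
```

```bash
python3 - <<'E'
from h import *
c=eyes.read_camera('wrist'); s=eyes.read_camera('scene')
o=telemetry.get_obs(); print(o['tool_pos'],o['tool_rot'],o['grip_width'])
C=np.array([.474,.301]);a=np.radians(65.6);u=np.array([np.cos(a),np.sin(a)]);v=np.array([-u[1],u[0]])
for q in(c,s):
 q['pixels']=q['pixels'].copy()
 for x in(-.075,0,.075):
  for y in(-.039,.039):
    p=proj(q,[*(C+x*u+y*v),.012]); cv2.circle(q['pixels'],tuple(map(int,np.round(p))),3,(255,0,0),1)
im=np.hstack([cv2.resize(q['pixels'],(400,300)) for q in(c,s)]); cv2.imwrite('pics/w5.png',im[:,:,::-1])
E
```

```text
[0.49041691 0.33146607 0.12956352] [-1.79930905e+02  4.04176940e-02  1.79850037e+02] 0.03134666205034829
```

View pics/w5.png

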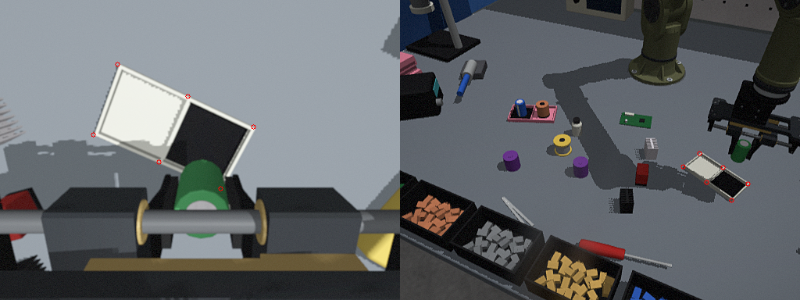

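The projected corners fit the white tray in both views, and both pink parts are standing. Lowering the green cap.

Call:
{"name": "drive_tool", "arguments": {
  "angular": [
    [0,0,0],
    [0,0,0],
    [0,0,0],
    [0,0,0],
    [0,0,0],
    [0,0,0],
    [0,0,0],
    [0,0,0],
    [0,0,0],
    [0,0,0]
  ],
  "delta_pos": [
    [0,0,3],
    [0,0,3],
    [0,0,2],
    [0,0,1],
    [0,0,0.4],
    [0,0,0.15],
    [0,0,0.1],
    [0,0,0.05],
    [0,0,0],
    [0,0,0]
  ],
  "gripper": [2.5,2.5,2.5,2.5,2.5,2.5,2.5,2.5,2.5,2.5]
}}

```text
time_s: 21.75
tool_pos: [0.4891, 0.3344, 0.0331]
tool_rot: [180.0, 0.0, -179.9]
force: [-0.1, -0.1, -0.1]
grip_width: 0.0314
grasp_force: 15.0
```

Call:
{"name": "drive_tool", "arguments": {
  "angular": [
    [0,0,0],
    [0,0,0],
    [0,0,0]
  ],
  "delta_pos": [
    [0,0,0.05],
    [0,0,0],
    [0,0,0]
  ],
  "gripper": [2.5,2.5,2.5]
}}

```text
time_s: 22.05
tool_pos: [0.4892, 0.3343, 0.0328]
tool_rot: [180.0, 0.0, -179.9]
force: [-1.2, -0.8, 5.4]
grip_width: 0.0313
grasp_force: 15.0
```

Call:
{"name": "drive_tool", "arguments": {
  "angular": [
    [0,0,0],
    [0,0,0],
    [0,0,0],
    [0,0,0],
    [0,0,0],
    [0,0,0],
    [0,0,0],
    [0,0,0],
    [0,0,0],
    [0,0,0],
    [0,0,0],
    [0,0,0],
    [0,0,0],
    [0,0,0],
    [0,0,0],
    [0,0,-0.109],
    [0,0,-0.109],
    [0,0,-0.109],
    [0,0,-0.109],
    [0,0,0]
  ],
  "delta_pos": [
    [0,0,0],
    [0,0,0],
    [0,0,0],
    [0,0,0],
    [0,0,-1],
    [0,0,-3],
    [0,0,-4],
    [0,0,-4],
    [0.4,-3.5,0],
    [0.4,-3.5,0],
    [0.4,-3.5,0],
    [0.4,-3.5,0],
    [0.4,-3.5,0],
    [0.4,-3,0],
    [0,-1.3,0],
    [0,0,0],
    [0,0,0],
    [0,0,0],
    [0,0,0],
    [0,0,0]
  ],
  "gripper": [3.6,4.2,4.8,5.4,5.4,5.4,5.4,5.4,5.4,5.4,5.4,6,6.5,7,7,7,7,7,7,7]
}}

```text
time_s: 24.05
tool_pos: [0.4655, 0.1171, 0.1525]
tool_rot: [180.0, 0.1, -154.9]
force: [0.5, 0.5, -1.1]
grip_width: 0.0699
grasp_force: 0.0
```

```bash
python3 - <<'E'
from h import *
c=eyes.read_camera('wrist')
o=telemetry.get_obs(); t=o['tool_pos']; print(t,o['tool_rot'])
im=c['pixels'].astype(int); c['pixels']=c['pixels'].copy()
for e in models.cut_out(c,'silver_heatsink'):
    m=e['pixels']; b=m&(im.min(2)>170)
    P=np.array([ray(c,p[::-1],.045) for p in np.argwhere(b)],np.float32)
    print(e['p'],e['centre'],m.sum(),b.sum(),im[m].mean(0).round(),cv2.minAreaRect(P*1000) if len(P) else '')
    r=cv2.minAreaRect(P*1000)
    for q in cv2.boxPoints(r): cv2.circle(c['pixels'],tuple(map(int,np.round(proj(c,[*(q/1000),.045])))),2,(255,0,0),1)
save(c,'w6.png',1.5)
E
```

```text
[0.46540853 0.11690714 0.15245701] [ 1.79989722e+02  4.62795151e-02 -1.55036420e+02]
0.92 [258.0, 184.1] 2239 974 [162. 161. 164.] ((464.84033203125, 118.09007263183594), (41.444847106933594, 26.18380355834961), 25.14583969116211)
```

View pics/w6.png

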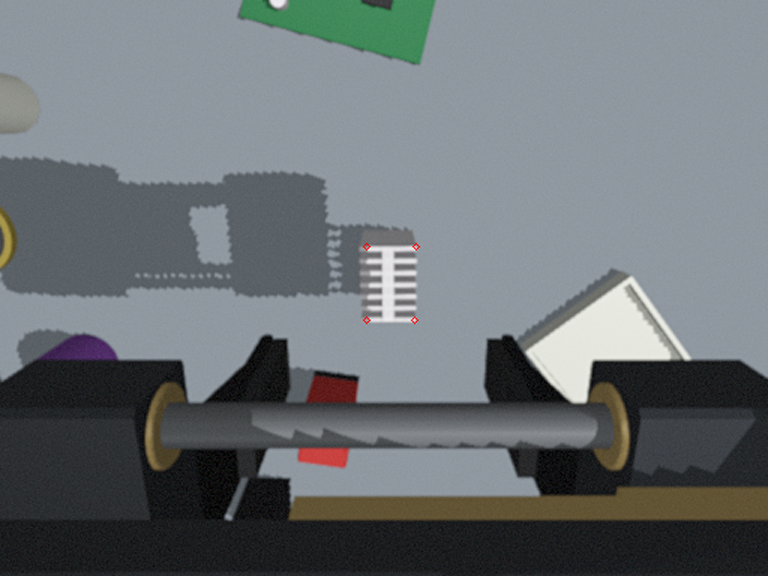

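The heatsink's spine and fins line up with the tool, centred at (388,284) in the 1.5x view and within 1 mm of the TCP. Descending.

Call:
{"name": "drive_tool", "arguments": {
  "angular": [
    [0,0,0],
    [0,0,0],
    [0,0,0],
    [0,0,0],
    [0,0,0],
    [0,0,0],
    [0,0,0],
    [0,0,0],
    [0,0,0],
    [0,0,0],
    [0,0,0],
    [0,0,0],
    [0,0,0],
    [0,0,0]
  ],
  "delta_pos": [
    [0,0,3],
    [0,0,3],
    [0,0,3],
    [0,0,2.4],
    [0,0,1],
    [0,0,0],
    [0,0,0],
    [0,0,0],
    [0,0,0],
    [0,0,0],
    [0,0,0],
    [0,0,0],
    [0,0,0],
    [0,0,0]
  ],
  "gripper": [7,7,7,7,7,7,5.5,4.5,3.5,2.5,2.5,2.5,2.5,2.5],
  "squeeze": 18
}}

```text
time_s: 25.55
tool_pos: [0.4652, 0.1163, 0.0283]
tool_rot: [180.0, 0.0, -155.0]
force: [-0.8, 0.1, 2.6]
grip_width: 0.03
grasp_force: 18.0
```

Call:
{"name": "drive_tool", "arguments": {
  "angular": [
    [0,0,0],
    [0,0,0],
    [0,0,0],
    [0,0,0],
    [0,0,0],
    [0,0,0],
    [0,0,0],
    [0,0,0],
    [0,0,0],
    [0,0,0],
    [0,0,0],
    [0,0,0]
  ],
  "delta_pos": [
    [0,0,-1],
    [0,0,-3],
    [0,0,-3],
    [0,0,-3],
    [-0.55,1.35,0],
    [-1.2,2.8,0],
    [-1.2,2.8,0],
    [-1.2,2.8,0],
    [-1.2,2.8,0],
    [-0.5,1.4,0],
    [0,0,0],
    [0,0,0]
  ],
  "gripper": [2.5,2.5,2.5,2.5,2.5,2.5,2.5,2.5,2.5,2.5,2.5,2.5]
}}

```text
time_s: 26.75
tool_pos: [0.459, 0.2657, 0.1275]
tool_rot: [-179.9, -0.1, -155.0]
force: [-0.6, -0.2, -0.5]
grip_width: 0.0293
grasp_force: 18.0
```

```bash
python3 - <<'E'
from h import *
o=telemetry.get_obs(); print(o['tool_pos'],o['tool_rot'],o['grip_width'])
s=eyes.read_camera('scene'); save(s,'s3.png',3,(270,120,510,290))
E
```

```text
[0.45898238 0.2656769  0.12752373] [-1.79920959e+02 -8.17728974e-02 -1.54995053e+02] 0.029294110873278212
```

View pics/s3.png

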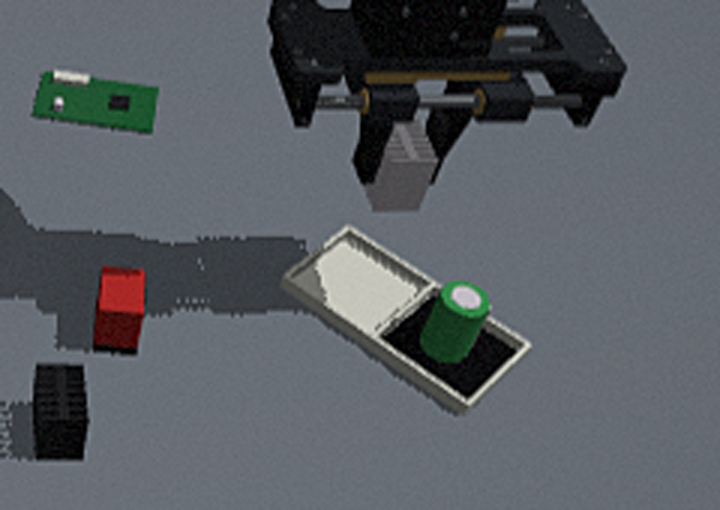

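Green stands in the black compartment (crop 460,320) and the heatsink hangs upright over the bare one. Lowering.

Call:
{"name": "drive_tool", "arguments": {
  "angular": [
    [0,0,0],
    [0,0,0],
    [0,0,0],
    [0,0,0],
    [0,0,0],
    [0,0,0],
    [0,0,0],
    [0,0,0],
    [0,0,0]
  ],
  "delta_pos": [
    [0,0,3],
    [0,0,3],
    [0,0,2],
    [0,0,1],
    [0,0,0.4],
    [0,0,0.15],
    [0,0,0.1],
    [0,0,0],
    [0,0,0]
  ],
  "gripper": [2.5,2.5,2.5,2.5,2.5,2.5,2.5,2.5,2.5]
}}

```text
time_s: 27.7
tool_pos: [0.4596, 0.2675, 0.0323]
tool_rot: [180.0, 0.1, -155.0]
force: [0.1, 0.5, -0.8]
grip_width: 0.0298
grasp_force: 18.0
```

Call:
{"name": "drive_tool", "arguments": {
  "angular": [
    [0,0,0],
    [0,0,0],
    [0,0,0],
    [0,0,0]
  ],
  "delta_pos": [
    [0,0,0.05],
    [0,0,0.05],
    [0,0,0],
    [0,0,0]
  ],
  "gripper": [2.5,2.5,2.5,2.5]
}}

```text
time_s: 28.1
tool_pos: [0.4593, 0.2675, 0.0313]
tool_rot: [180.0, 0.0, -155.0]
force: [-2.3, -1.0, 5.5]
grip_width: 0.0301
grasp_force: 18.0
```

Contact, so I'll release gently and retreat upward.

Call:
{"name": "drive_tool", "arguments": {
  "angular": [
    [0,0,0],
    [0,0,0],
    [0,0,0],
    [0,0,0],
    [0,0,0],
    [0,0,0],
    [0,0,0],
    [0,0,0],
    [0,0,0],
    [0,0,0],
    [0,0,0],
    [0,0,0]
  ],
  "delta_pos": [
    [0,0,0],
    [0,0,0],
    [0,0,0],
    [0,0,0],
    [0,0,-1],
    [0,0,-3],
    [0,0,-4],
    [0,0,-4],
    [0,0,-4],
    [0,0,-3],
    [0,0,0],
    [0,0,0]
  ],
  "gripper": [3.4,3.9,4.5,5,5,5,5,5,5,5,5,5]
}}

```text
time_s: 29.3
tool_pos: [0.4593, 0.2673, 0.2216]
tool_rot: [180.0, 0.1, -155.0]
force: [-0.0, 0.2, -0.3]
grip_width: 0.0496
grasp_force: 0.0
```

```bash
python3 - <<'E'
from h import *
o=telemetry.get_obs(); print(o['tool_pos'],o['time_s'],o['grip_width'])
s=eyes.read_camera('scene'); save(s,'s4.png',2,(110,100,500,290))
E
```

```text
[0.45932528 0.26729607 0.22159177] 29.3 0.049618450524180416
```

View pics/s4.png

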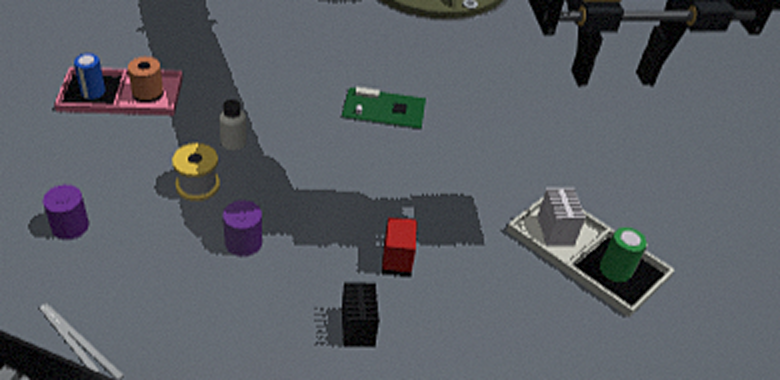

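All four parts stand upright in their compartments: blue at crop (88,77), choke (145,78), silver (562,215) and green (624,253). The parts to be left alone haven't moved and the gripper is clear, so I'm handing in.

```bash
python3 -c "from cell import env; print(env.sign_off())"
```

```text
the job is handed in; nothing more can be done
None
```

Both kits are made up and the job is handed in at about 29 s of the 120 s allowed: all four parts stand upright in their compartments, and the parts to leave alone were not touched; sign-off returned no verdict.

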